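Put the chromatography columns back in their drawer

ROBOT

A 7-joint arm with a two-finger parallel gripper is mounted at the origin on the work surface. World frame = base frame: x ahead of the robot, y to its left, z up, the work surface at z = 0. Lengths are in m, angles in rad, forces in N, time in s.
With the tool pointing down it reaches from about 0.4 to 0.875 m from the base axis. Payload 19.3 kg.
Tool frame: the origin (TCP) lies at the very end of the fingers, on their centre line; the grasp point (between the pads) lies bot.pinch_z behind it (bot.pinch_z is the distance from the TCP to the grasp point, in m); z points along the fingers, y is the line along which they close (so a half turn about z gives the same grasp; the last joint's range is limited). The gripper opens to 85 mm and grips with 20 to 120 N. Pads are 22 mm wide; open, the fingers measure 114 mm over their backs; the gripper's body (76 mm by 85 mm) begins 54 mm behind the grasp point. The pads swing forward as they close: fully open they stand 13 mm farther back than shut.
Start: joints at [-0.07, 0.521, -0.036, 1.599, 0.021, 1.021, -0.113], TCP at [0.625, -0, 0.231] pointing down, gripper open.
Joint ranges: [-2.91, 2.91], [-0.3, 2.13], [-1.5, 1.42], [0.17, 2.43], [-1.26, 4.41], [0.16, 1.93], [-2.52, 2.52]. Speed limits (rad/s): [1.89, 1.89, 2.39, 2.39, 3.01, 3.01, 3.01].

INTERFACE

Orientations are given as [roll, pitch, yaw] about the fixed x, y, z axes, in that order (R = Rz(yaw) Ry(pitch) Rx(roll)).
In Python, from workcell import bot, grab_frame, ticket gives the robot as it stands.
- The arm moves only by the tool arm_command, never from a script. Its argument "commands" is a list of rows, each a list of 3 entries, a list of its own where there are three numbers: the shift along the world's x, y, z in mm, then the turn about the world's z in rad, then the gripper command: -1 is fully open, 1 is shut, values between are in proportion. In form: [[[tx, ty, tz], roll, fingers], ...]. A call has 1 to 20 rows; each row shifts and turns the commanded pose from where the row before left it; what a row does not reach is not made up. A row lasts 1/10 s, in which the tool goes at most 50 mm and 8.59 degrees, less where a joint would pass 70% of its speed; a pose out of reach is approached as far as the arm can. A call with a gripper value outside its range is refused whole. The fingers move at their own pace and stop on an object; "newtons" is the grip in N (left out, the last holds). Time passes only in rows, so rows that do not move let the fingers close. It gives the time, the measured TCP pose, the force, the opening and the grip force at its end, in the units of the state.
- bot.observe(): the state, without advancing time (a new reading comes with each control period).
- grab_frame(name): name is "scene" or "side" or "wrist"; returns a dict with "image" (400x640x3 uint8, red, green, blue), "vertical_fov" (degrees; the focal length in pixels is half the picture's height over the tangent of half this angle, whatever the lens; pixels are square), "cx", "cy" (the principal point, pixels), "R" (3x3) and "t" (3): a world point X has camera coordinates R X + t. Camera axes: x right, y down, z forward; pixel columns grow to the right and rows downward; lengths in m; the calibration is good to about 2 mm. A picture is of the moment at which its call begins. There is no depth.
- ticket.job_done(): hands the job in; it is judged then, once.
The state is a dict: "clock": time; "qpos": joint angles; "qd": joint speeds; "joint_efforts": joint torques, N m; "position": TCP position; "tool_rot": TCP orientation; "force": force on the tool from outside, world axes, zero at the start; "moment": the same for the moment, N m; "grip_width": finger opening in m; "finger_force": force on a finger pad.
Only numpy, scipy, OpenCV 4.12 (cv2) and the standard library are available. Lean on these libraries where they do the work, as an engineer would, in place of code of your own. Each camera call takes 0.05 s, during which the arm holds its last target. There are 200 camera calls.

TASK

Put the two loose chromatography columns lying on the bench back into the top drawer of the small column cabinet: pull the half-open drawer further out and lay each column flat in the empty foam cut-out made for its own length, setting it down without dropping it. Then push the drawer gently until it is fully shut, and leave the other things on the bench as they are.

Things in the scene. Friction and masses are not known exactly. Their poses are not given: they have to be found in the camera images.
- long_column: loose steel column, 150 mm long, about 200 g, lying flat. Mid part: bare round tube 14 mm thick, 94 mm long; at each end a hexagonal fitting 20 mm long, 20 mm across flats, 23 across corners, then a white plug 11 mm thick, 8 mm long. Origin on the axis at mid-length (centre of mass), 10 mm above what it lies on; x along its length, either end either way. The longer one.
- short_column: loose steel column, 120 mm long, about 165 g, lying flat. Mid part: bare round tube 14 mm thick, 64 mm long; at each end a hexagonal fitting 20 mm long, 20 mm across flats, 23 across corners, then a white plug 11 mm thick, 8 mm long. Origin on the axis at mid-length (centre of mass), 10 mm above what it lies on; x along its length, either end either way. The shorter one.
- top_drawer (a joint): how far the top drawer is pushed in, m: 0 fully out (end stop, towards the robot), 0.205 fully shut; it starts half open, at 0.095 to 0.155. Below about 0.015 all the cut-outs are clear of the cabinet's top. It slides with about 1.5 N of friction and light damping, stays where it is left, and has no latch.
- foam_middle (a point): mid-point (at foam surface) of the dark foam (light base layer) in the top drawer. Four cut-outs side by side, front to back, 54 mm apart, each with a paper outline tag in front. From the left: long (156 mm), wide (holds a thicker column), short (126 mm), and a 96 mm one that stays empty. A 60 mm wide finger trough crosses under their middles, floor 20 mm below a home column's axis. Drawer walls and front end at most 23 mm above the foam.
- wide_column (a point): a thicker column, 140 mm long, tube 19 mm, fittings 26 mm across flats, already home in the wide cut-out between the long and the short one; it cannot move. The point is on its axis at mid-length.
- drawer_handle (a point): middle of the top drawer's handle: a level round steel bar 11 mm thick, 120 mm long, on two posts 102 mm apart; bar centre 35 mm in front of the drawer face, 35 mm below the cabinet's top, 53 mm above the lower drawer's equal handle. x is the direction in which the drawer shuts, y along the bar, z up. Moves with the drawer.
- long_slot (a point): place of the long column's origin when home in its cut-out in the top drawer: cut-out 156 mm long, 27 wide, 12 deep; its floor 10 mm below this point, foam surface 2 mm above it. x along the cut-out (from the handle into the cabinet), y left, z up. Moves with the drawer. Leftmost of the four cut-outs.
- short_slot (a point): place of the short column's origin when home in its cut-out in the top drawer: cut-out 126 mm long, 27 wide, 12 deep; its floor 10 mm below this point, foam surface 2 mm above it. x along the cut-out (from the handle into the cabinet), y left, z up. Moves with the drawer. Third of the four cut-outs from the left.
- cabinet_edge (a point): middle of the front top edge of the white two-drawer column cabinet, in the plane of the shut drawers' faces. The cabinet stands fixed on the bench, 300 mm deep, 290 mm wide, 130 mm high, its top flat and bare; x runs from its front to its back, y left, z up.
- vial: bystander: small glass vial with a black cap, 24 mm in diameter, 36 mm high, standing between the two columns; origin at the centre of its underside.
- spanner: bystander: steel open-ended spanner 160 mm long lying on the bench left of the columns; origin under it near mid-length; x along its length.
- amber_bottle: bystander: amber glass reservoir bottle with a blue cap, 86 mm in diameter, 180 mm high; origin at the centre of its underside.
- clear_bottle: bystander: clear glass reservoir bottle with a blue cap, 86 mm in diameter, 180 mm high; origin at the centre of its underside.
- beaker: bystander: glass beaker, 68 mm in diameter, 90 mm high, right of the cabinet; origin at the centre of its underside.
- vial_rack: bystander: white rack with small vials, 70 x 130 x 40 mm; origin at the centre of its underside.
- filter_box: bystander: cardboard carton, 85 x 60 x 50 mm, right of the cabinet; origin at the centre of its underside.
Not all that is in view belongs to the job. Leave any purple or turquoise look-alike of the short_column alone.

How it is judged:
By the outcome, as a careful person would: the job done as asked, in the order asked, and still so for the second after the job is handed in, with the robot touching nothing.
It also fails if it takes over 72 s, if anything falls off the work surface, if the arm or the gripper's body presses on something with over 40 N, if the wrist force passes 120 N, or if a joint passes its speed limit or range.

## Working session

There is one attempt and no reset: what is moved stays moved. The work goes in short steps, Python scripts to look and compute and a tool call to move; the robot and the scene stay as the last step left them, time stands still between calls to the robot, and variables do not carry over. Pictures are saved under pics/ and viewed, at most 14 in all, crops included, and the job is handed in when it is done.

Besides the shell and the picture viewer there is one more tool, called after ">>>" as name(argument=value, ...), one argument or row to a line, values as JSON. arm_command: Moves the arm, as the interface text tells. Its arguments: {"type":"object","properties":{"commands":{"type":"array"},"newtons":{"type":"number"}},"required":["commands"]}

```bash
mkdir -p pics
cat > h.py <<'E'
import numpy as np, cv2
from workcell import bot, grab_frame, ticket
def cam(f):
    h=f["image"].shape[0]; fl=h/2/np.tan(np.radians(f["vertical_fov"])/2)
    return fl,f["cx"],f["cy"],np.array(f["R"]),np.array(f["t"])
def plane(f,u,v,z):
    fl,cx,cy,R,t=cam(f); d=R.T@np.array([(u-cx)/fl,(v-cy)/fl,1]); c=-R.T@t
    return c+d*(z-c[2])/d[2]
def proj(f,X):
    fl,cx,cy,R,t=cam(f); p=R@np.array(X)+t; return cx+fl*p[0]/p[2],cy+fl*p[1]/p[2]
def save(f,n): cv2.imwrite("pics/"+n,cv2.cvtColor(f["image"],cv2.COLOR_RGB2BGR))
E
python3 - <<'E'
from h import *
import pickle
fs={}
for n in("scene","side","wrist"):
    f=grab_frame(n);fs[n]=f;save(f,n+"0.png");print(n,cam(f)[:3],-cam(f)[3].T@cam(f)[4])
pickle.dump(fs,open("f0.pkl","wb"))
print(bot.pinch_z,bot.observe())
E
```

```text
scene (np.float64(365.0156434963653), 319.71657245883557, 192.6103097484545) [ 1.32869143 -0.39526227  0.87252391]
side (np.float64(441.40442538836874), 318.0689027749853, 200.47985141019237) [0.37671024 0.81832157 1.14708749]
wrist (np.float64(311.55165567470414), 315.79220522860703, 200.18206852979213) [0.62452634 0.07432236 0.37373423]
0.0187 {'clock': 0.15, 'qpos': array([-0.07022103,  0.5218478 , -0.03633858,  1.59982111,  0.02120419,
        1.02110051, -0.11281756]), 'qd': array([ 0.00234082, -0.0008195 , -0.00158286, -0.00183871, -0.00159095,
       -0.00239504,  0.00097037]), 'joint_efforts': array([ 4.00798544e-04, -9.27376485e+01,  1.98035471e+00, -3.70049715e+01,
        1.79930578e-02,  6.46477114e-03, -1.41420460e-05]), 'position': array([ 6.24775795e-01, -8.63742039e-06,  2.30896119e-01]), 'tool_rot': array([-3.14080243e+00,  4.94375130e-05,  1.57079835e+00]), 'force': array([-0.23768108, -0.06576918,  0.2806159 ]), 'moment': array([ 0.06136239, -0.02292484, -0.06363834]), 'finger_force': 0.0, 'grip_width': 0.08534355856494125}
```

View pics/scene0.png

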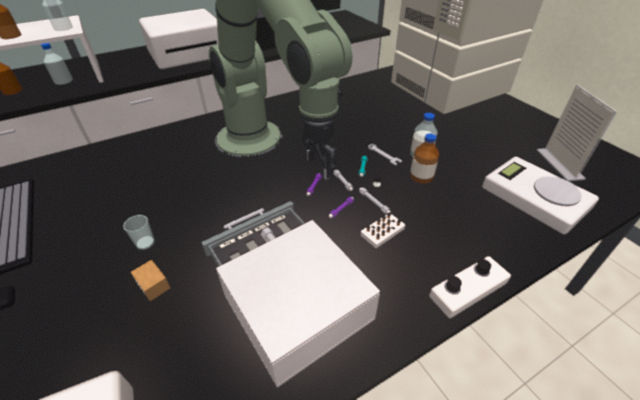

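View pics/wrist0.png

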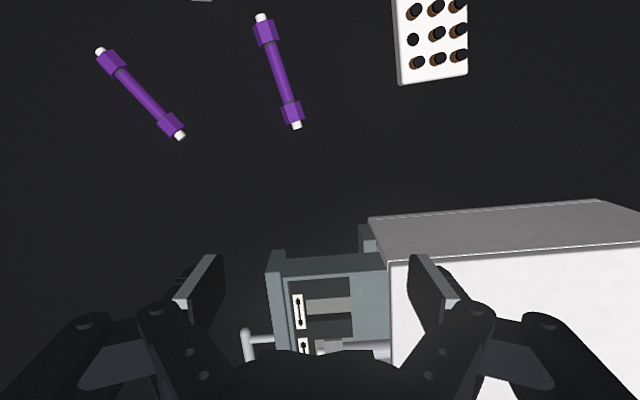

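View pics/side0.png

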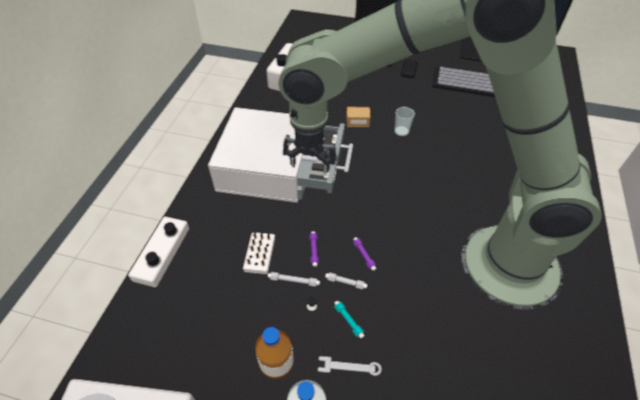

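The scene view shows the cabinet top with corners near (220,268), (317,226) and (377,290). In the side view the long steel column is near (293,279), the short one near (346,281) and the vial near (311,306). The rack is at (259,253). The purple and turquoise decoys lie nearby.

```bash
cat > m.py <<'E'
from h import *
import pickle
fs=pickle.load(open("f0.pkl","rb"))
def steel(f,roi,z=0.01,thr=95,sat=45,amin=30):
    x0,y0,x1,y1=roi; im=f["image"][y0:y1,x0:x1].astype(int)
    m=((im.max(2)>thr)&(im.max(2)-im.min(2)<sat)).astype(np.uint8)
    n,l,s,c=cv2.connectedComponentsWithStats(m)
    for i in range(1,n):
        if s[i,4]<amin: continue
        p=np.argwhere(l==i)[:,::-1]+[x0,y0]
        W=np.array([plane(f,u,v,z)[:2] for u,v in p])
        (cx,cy),(w,h),a=cv2.minAreaRect((W*1000).astype(np.float32))
        b=cv2.PCACompute((W).astype(np.float32),None)[1][0]
        print("px",p.mean(0).round(1),"n",s[i,4],"c",round(cx,1),round(cy,1),"size",round(w,1),round(h,1),"yaw",np.degrees(np.arctan2(b[1],b[0])).round(1))
if __name__=="__main__":
    for n,roi in(("side",(225,225,400,330)),("scene",(325,150,415,250))):
        print(n); steel(fs[n],roi)
    f=fs["scene"]
    for u,v in((220,268),(317,226),(377,290)): print(plane(f,u,v,.13).round(3))
    # handle bar in the scene, z=0.095
    for u,v in((225,227),(264,211)): print("h",plane(f,u,v,.095).round(3))
    f=fs["scene"]; cv2.imwrite("pics/crop1.png",cv2.cvtColor(cv2.resize(f["image"][150:290,190:410],(800,509),interpolation=cv2.INTER_CUBIC),cv2.COLOR_RGB2BGR))
E
python3 m.py
```

```text
side
px [267.8 259.7] n 1360 c 662.1 160.9 size 241.4 160.8 yaw -26.7
px [345.8 280.3] n 298 c 463.6 188.5 size 27.9 126.4 yaw -2.0
px [311.1 307.2] n 54 c 538.3 295.3 size 27.9 18.0 yaw 5.7
scene
px [388.9 156.7] n 128 c 429.1 426.9 size 120.5 43.7 yaw 11.9
px [412.9 166.3] n 58 c 527.6 469.1 size 11.3 122.3 yaw -42.4
px [343.2 179.8] n 131 c 465.7 189.7 size 25.7 129.4 yaw -2.7
px [376.4 183.9] n 37 c 549.2 281.5 size 26.6 22.5 yaw 86.1
px [380.5 224.2] n 1008 c 661.2 163.4 size 245.1 159.3 yaw -30.6
px [330.2 243.3] n 160 c 698.9 4.2 size 48.4 68.9 yaw -3.6
[ 0.723 -0.341  0.13 ]
[ 0.72  -0.062  0.13 ]
[ 0.969 -0.041  0.13 ]
h [ 0.561 -0.279  0.095]
h [ 0.557 -0.155  0.095]
```

View pics/crop1.png

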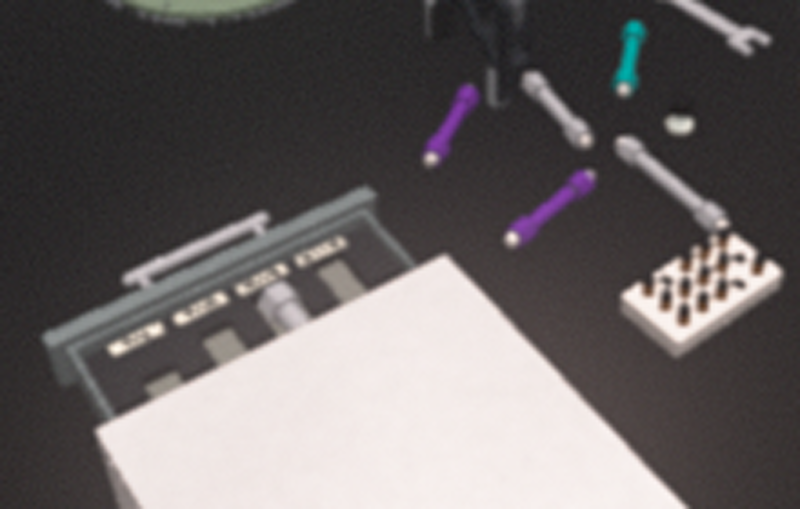

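The zoomed crop shows the half-open drawer. The handle runs from about (225,227) to (264,211) in the full frame, and the thick column is already home. Both columns and the vial check out against two views. I'll move above the handle for a closer look.

>>> arm_command(
  commands=[
    [[-6.5,-21.5,0],0,0.2],
    [[-6.5,-21.5,0],0,0.2],
    [[-6.5,-21.5,0],0,0.2],
    [[-6.5,-21.5,0],0,0.2],
    [[-6.5,-21.5,0],0,0.2],
    [[-6.5,-21.5,0],0,0.2],
    [[-6.5,-21.5,0],0,0.2],
    [[-6.5,-21.5,0],0,0.2],
    [[-6.5,-21.5,0],0,0.2],
    [[-6.5,-21.5,0],0,0.2],
    [[0,0,0],0,0.2],
    [[0,0,0],0,0.2],
  ],
)

```text
clock: 1.35
position: [0.5599, -0.2151, 0.2311]
tool_rot: [-3.141, -0.0, 1.57]
force: [-0.6, 1.3, -0.9]
grip_width: 0.034
finger_force: 0.0
```

Run:
```python
from h import *
import pickle
f=grab_frame("wrist");save(f,"w1.png");g=grab_frame("side");pickle.dump((f,g),open("f1.pkl","wb"))
im=cv2.cvtColor(g["image"][80:220,190:410],cv2.COLOR_RGB2BGR)
cv2.imwrite("pics/two.png",np.hstack([cv2.resize(im,(628,400)),]))
```

```text
(no output)
```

View pics/w1.png

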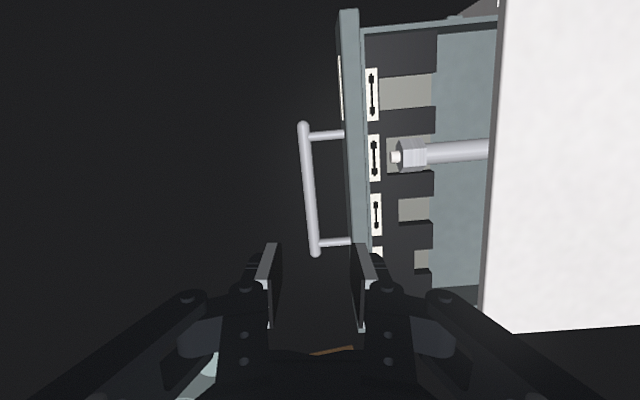

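The close view shows the handle bar from about (303,124) to (315,254), and the cabinet's top edge from about (508,0) to (483,330). I'll compute the yaw and position.

Run:
```python
from h import *
import pickle
f,g=pickle.load(open("f1.pkl","rb"))
im=f["image"].astype(int)
# bar: brightest columns per row
P=[]
for v in range(145,236,6):
    r=im[v,285:335].sum(1); i=np.where(r>330)[0]
    if len(i): P.append((285+i.mean(),v,len(i)))
P=np.array(P); W=np.array([plane(f,u,v,.095) for u,v,_ in P]); k=np.polyfit(W[:,1],W[:,0],1); print(P[::5],k,"yaw",np.degrees(np.arctan(-k[0])))
a,b=plane(f,303,123,.095),plane(f,315,256,.095); print("handle",a,b,(a+b)/2,np.linalg.norm(a-b))
E1=[]
for v in range(20,320,20):
    r=im[v,470:520].sum(1); i=np.where(r>560)[0]
    if len(i):E1.append(plane(f,470+i[0],v,.13))
E1=np.array(E1);k=np.polyfit(E1[:,1],E1[:,0],1);print("edge",k,"yaw",np.degrees(np.arctan(-k[0])),E1[[0,-1]])
for n,u,v in(("corner",483,331),):print(n,plane(f,u,v,.13))
for u,v in((386,137),(386,174),(378,76),(380,110),(398,198),(399,222)):print("slot corner",plane(f,u,v,.1))
for u,v in((340,10),(357,10),(352,243),(367,240)):print("front top",plane(f,u,v,.123))
```

```text
[[304.5 145.   12. ]
 [307.5 175.   12. ]
 [310.  205.   11. ]
 [313.  235.   11. ]] [-0.08788128  0.53436515] yaw 5.022323360476965
handle [ 0.54863948 -0.15486656  0.095     ] [ 0.55898795 -0.28274988  0.095     ] [ 0.55381372 -0.21880822  0.095     ] 0.12830135033680784
edge [-0.08842363  0.68476332] yaw 5.053158390071004 [[ 0.69231225 -0.08334327  0.13      ]
 [ 0.71221862 -0.30903167  0.13      ]]
corner [ 0.71653052 -0.34265148  0.13      ]
slot corner [ 0.62057667 -0.16640188  0.1       ]
slot corner [ 0.62270337 -0.1990476   0.1       ]
slot corner [ 0.61080477 -0.11714624  0.1       ]
slot corner [ 0.61404168 -0.14393888  0.1       ]
slot corner [ 0.63517189 -0.22147533  0.1       ]
slot corner [ 0.63790322 -0.24496835  0.1       ]
front top [ 0.57697276 -0.07538556  0.123     ]
front top [ 0.58905744 -0.07538444  0.123     ]
front top [ 0.59156433 -0.25590016  0.123     ]
front top [ 0.60460571 -0.25304005  0.123     ]
```

>>> arm_command(
  commands=[
    [[-2,-1,-15],0.0218,0.42],
    [[-2,-1,-15],0.0218,0.42],
    [[-2,-1,-15],0.0218,0.42],
    [[0,-1,-15],0.0218,0.42],
    [[0,0,-20],0,0.42],
    [[0,0,-20],0,0.42],
    [[0,0,-20],0,0.42],
    [[0,0,-15],0,0.42],
    [[0,0,-10],0,0.42],
    [[0,0,-9],0,0.42],
    [[0,0,0],0,0.42],
    [[0,0,0],0,1],
    [[0,0,0],0,1],
    [[0,0,0],0,1],
    [[0,0,0],0,1],
  ],
  newtons=40,
)

```text
clock: 2.95
position: [0.5543, -0.2191, 0.0778]
tool_rot: [3.141, 0.0, 1.658]
force: [0.1, 1.4, 2.0]
grip_width: 0.0097
finger_force: 39.4
```

>>> arm_command(
  commands=[
    [[-4,-0.35,0],0,1],
    [[-8,-0.7,0],0,1],
    [[-10,-0.87,0],0,1],
    [[-10,-0.87,0],0,1],
    [[-10,-0.87,0],0,1],
    [[-10,-0.87,0],0,1],
    [[-10,-0.87,0],0,1],
    [[-10,-0.87,0],0,1],
    [[-8,-0.7,0],0,1],
    [[-5,-0.44,0],0,1],
    [[0,0,0],0,1],
  ],
)

```text
clock: 4.05
position: [0.4678, -0.2267, 0.0777]
tool_rot: [-3.141, 0.0, 1.657]
force: [-1.6, 0.8, 8.7]
grip_width: 0.0093
finger_force: 40.1
```

>>> arm_command(
  commands=[
    [[-3,-0.26,0],0,1],
    [[-3,-0.26,0],0,1],
    [[0,0,0],0,1],
  ],
)

```text
clock: 4.35
position: [0.4622, -0.2272, 0.0777]
tool_rot: [-3.142, 0.0, 1.657]
force: [-1.8, 1.1, 8.8]
grip_width: 0.0097
finger_force: 40.2
```

>>> arm_command(
  commands=[
    [[-3,-0.26,0],0,1],
    [[-3,-0.26,0],0,1],
    [[-2,-0.2,0],0,1],
    [[-2,-0.2,0],0,1],
    [[0,0,0],0,1],
  ],
)

```text
clock: 4.85
position: [0.4523, -0.228, 0.0777]
tool_rot: [3.141, 0.0, 1.658]
force: [-0.9, 0.8, 8.2]
grip_width: 0.0095
finger_force: 40.2
```

>>> arm_command(
  commands=[
    [[-3,-0.26,0],0,1],
    [[-3,-0.26,0],0,1],
    [[-3,-0.26,0],0,1],
    [[0,0,0],0,1],
  ],
)

```text
clock: 5.25
position: [0.4482, -0.2284, 0.078]
tool_rot: [3.133, 0.002, 1.66]
force: [28.8, 0.7, -17.6]
grip_width: 0.0094
finger_force: 39.3
```

>>> arm_command(
  commands=[
    [[3,0.3,0],0,1],
    [[2,0.1,0],0,0.42],
    [[0,0,0],0,0.42],
    [[0,0,0],0,0.42],
    [[0,0,10],0,0.42],
    [[0,0,20],0,0.42],
    [[0,0,25],0,0.42],
    [[0,0,25],0,0.42],
    [[0,0,25],0,0.42],
    [[14,-8,25],0,0.42],
    [[20,-10,25],0,0.42],
    [[20,-10,10],0,0.42],
    [[20,-10,5],0,0.42],
    [[20,-10,0],0,0.42],
    [[20,-10,0],0,0.42],
    [[10,-10,0],0,0.42],
    [[0,0,0],0,0.42],
    [[0,0,0],0,0.42],
  ],
)

```text
clock: 7.05
position: [0.5724, -0.2961, 0.2475]
tool_rot: [-3.141, -0.0, 1.658]
force: [-0.4, 0.6, 0.9]
grip_width: 0.0246
finger_force: 0.0
```

Run:
```python
from h import *
import pickle
f=grab_frame("wrist");save(f,"w2.png");pickle.dump(f,open("f2.pkl","wb"));print(bot.observe()["position"])
```

```text
[ 0.5723192  -0.29590702  0.24759666]
```

View pics/w2.png

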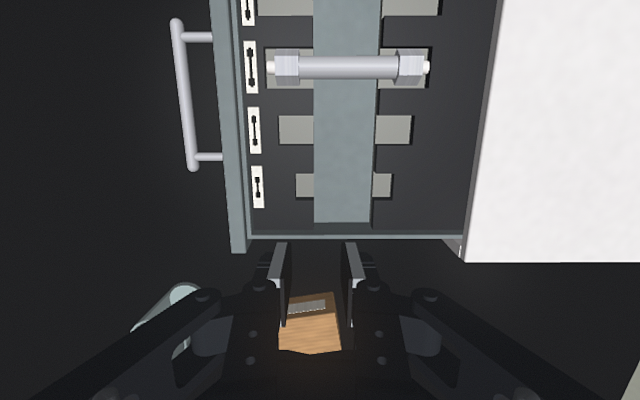

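The close view shows the fully open drawer. The short cut-out's light floor spans about (279..412, 115..145), the wide column runs from (266,67) to (430,67), and the long cut-out is at the top edge, about (258..440, 0..15). I'll extract the floors and solve for height from the known lengths.

Run:
```python
from h import *
import pickle
f=pickle.load(open("f2.pkl","rb"))
im=f["image"].astype(int); 
m=(abs(im[:,:,0]-im[:,:,2])<60)&(im[:,:,0]>=im[:,:,2]+3)&(im.max(2)>90); 
u=np.array([.9962,.0872]);w=np.array([-.0872,.9962])
# subpixel-ish: extents of the light floor per row
for name,rows,L in(("short",range(120,142,3),126),("last",range(177,195,3),96),("long",range(2,13,2),156)):
    ends=[]
    for v in rows:
        i=np.where(m[v,255:450])[0]+255
        ends.append((i.min(),v,i.max()+1))
    ends=np.array(ends); e=np.median(ends,0); print(name,ends[[0,-1]].tolist())
    for z in(.07,.08,.09,.1):
        a,b=plane(f,e[0],e[1],z)[:2],plane(f,e[2],e[1],z)[:2]
        print("  z",z,"len",((b-a)@u*1000).round(1),"mid",((a+b)/2).round(4))
for cu in(300,390):
    i=np.where(m[105:155,cu])[0]+105; j=np.where(m[165:205,min(max(cu,302),385)])[0]+165
    print("rows at",cu,i.min(),i.max()+1,j.min(),j.max()+1)
    for z in(.07,.08,.09):
        print("  z",z,"width",(plane(f,cu,i.min(),z)[:2]-plane(f,cu,i.max()+1,z)[:2])@w*1000)
for z in (.09,.095,.1):
    a,b=plane(f,266,67,z),plane(f,430,67,z);print("wide",z,np.linalg.norm(a-b),(a+b)/2)
a,b=plane(f,176,24,.095),plane(f,193,166,.095);print("handle",a,b,(a+b)/2)
```

```text
short [[256, 120, 411], [257, 141, 409]]
  z 0.07 len 156.0 mid [ 0.5846 -0.2441]
  z 0.08 len 151.1 mid [ 0.584  -0.2434]
  z 0.09 len 146.3 mid [ 0.5834 -0.2427]
  z 0.1 len 141.4 mid [ 0.5828 -0.242 ]
last [[259, 177, 391], [255, 192, 389]]
  z 0.07 len 142.9 mid [ 0.5798 -0.3006]
  z 0.08 len 138.4 mid [ 0.5794 -0.2982]
  z 0.09 len 134.0 mid [ 0.5789 -0.2957]
  z 0.1 len 129.5 mid [ 0.5785 -0.2933]
long [[258, 2, 438], [258, 12, 438]]
  z 0.07 len 162.9 mid [ 0.5873 -0.134 ]
  z 0.08 len 157.8 mid [ 0.5867 -0.1368]
  z 0.09 len 152.7 mid [ 0.586  -0.1395]
  z 0.1 len 147.7 mid [ 0.5853 -0.1423]
rows at 300 116 144 174 197
  z 0.07 width 27.556165486331157
  z 0.08 width 26.696267863480095
  z 0.09 width 25.836370240629037
rows at 390 116 144 174 197
  z 0.07 width 27.55846300737065
  z 0.08 width 26.698493689752024
  z 0.09 width 25.838524372133314
wide 0.09 0.1463322586548805 [ 0.5915095  -0.18632558  0.09      ]
wide 0.095 0.1438971108343502 [ 0.59107972 -0.18692014  0.095     ]
wide 0.1 0.1414619630138199 [ 0.59064993 -0.18751469  0.1       ]
handle [ 0.44217141 -0.16621351  0.095     ] [ 0.45332318 -0.28717     0.095     ] [ 0.4477473  -0.22669175  0.095     ]
```

Run:
```python
from m import *
for n,roi in(("side",(265,270,324,292)),("scene",(357,184,391,213))):
  for t in(95,130): print(n,t); steel(fs[n],roi,thr=t)
print("rack",plane(fs["side"],275,236,.04),plane(fs["side"],245,268,.04),plane(fs["side"],270,272,.04),plane(fs["side"],268,274,0))
```

```text
side 95
px [292.5 278.3] n 370 c 617.7 223.5 size 164.8 29.1 yaw 4.5
side 130
px [293.4 278.4] n 292 c 612.4 222.7 size 153.0 24.1 yaw 5.3
scene 95
px [374.2 199.9] n 201 c 610.2 223.7 size 154.8 30.2 yaw 5.0
scene 130
px [374.6 200. ] n 150 c 612.3 224.2 size 150.6 23.3 yaw 5.4
rack [0.702447   0.11339718 0.04      ] [0.75014086 0.24188176 0.04      ] [0.67634255 0.23560161 0.04      ] [0.69067156 0.22246988 0.        ]
```

>>> arm_command(
  commands=[
    [[2,26,0],-0.0785,0.1],
    [[2,26,0],-0.0785,0.1],
    [[2,26,0],-0.0785,0.1],
    [[2,26,0],-0.0785,0.1],
    [[2,26,0],-0.0785,0.1],
    [[2,26,0],-0.0785,0.1],
    [[2,26,0],-0.0785,0.1],
    [[2,26,0],-0.0785,0.1],
    [[2,26,0],-0.0785,0.1],
    [[2,26,0],-0.0785,0.1],
    [[2,26,0],-0.0785,0.1],
    [[2,26,0],-0.0785,0.1],
    [[2,26,0],-0.0785,0.1],
    [[2,26,0],-0.0785,0.1],
    [[2,26,0],-0.0785,0.1],
    [[2,26,0],-0.0785,0.1],
    [[2,26,0],-0.0785,0.1],
    [[2,26,0],-0.0785,0.1],
    [[2,26,0],-0.0785,0.1],
    [[2,26,0],-0.0785,0.1],
  ],
)

```text
clock: 9.1
position: [0.6122, 0.2248, 0.2478]
tool_rot: [-3.141, 0.0, 0.085]
force: [0.2, -0.4, 0.0]
grip_width: 0.0387
finger_force: 0.0
```

>>> arm_command(
  commands=[
    [[0,0,0],0,0.1],
    [[0,0,0],0,0.1],
  ],
)

```text
clock: 9.3
position: [0.6123, 0.2239, 0.2475]
tool_rot: [-3.142, 0.0, 0.09]
force: [0.6, -0.3, 0.1]
grip_width: 0.0388
finger_force: 0.0
```

Run:
```python
from m import *
f=grab_frame("wrist");save(f,"w3.png");pickle.dump(f,open("f3.pkl","wb"));o=bot.observe();print(o["position"],o["tool_rot"],o["qpos"])
print(proj(f,[.6123,.2235,.01]),proj(f,[.4646,.189,.01]))
```

```text
[0.61258831 0.22300868 0.24759048] [3.14139747e+00 5.96040146e-05 8.85401519e-02] [-0.61090749  0.56511453  0.26708097  1.51595884 -0.16055656  1.08221656
 -1.79018632]
(np.float64(316.66077166044977), np.float64(168.1448607332423)) (np.float64(331.8446147352145), np.float64(275.80753671515697))
```

View pics/w3.png

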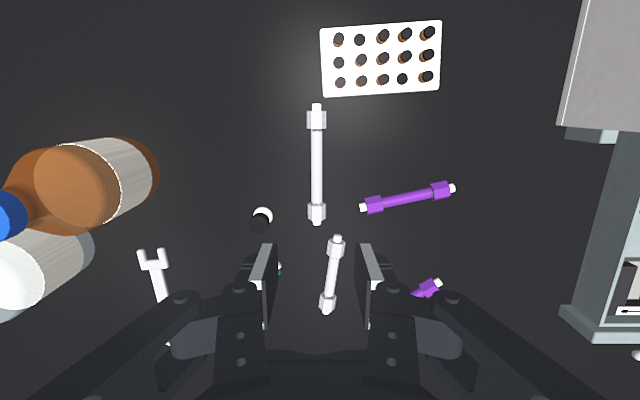

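The close view shows the long column at about (317,164), running straight along the tool axis. The short one is at about (331,274) between the fingers, and the vial is at (260,219).

Run:
```python
from m import *
f=pickle.load(open("f3.pkl","rb"))
for t in(110,150):
  steel(f,(298,100,336,228),thr=t); steel(f,(310,230,352,318),thr=t)
for e in((317,103),(317,225),(338,235),(326,314)): print(plane(f,*e,.01)[:2].round(4))
```

```text
px [316.3 162.5] n 1717 c 613.0 224.5 size 152.3 23.8 yaw 5.3
px [331.4 273.5] n 1066 c 464.7 190.2 size 23.8 125.4 yaw -1.9
px [316.1 163.1] n 1565 c 613.1 223.9 size 152.3 22.1 yaw 5.4
px [331.3 273.8] n 946 c 464.1 190.4 size 22.9 124.1 yaw -1.9
[0.689  0.2301]
[0.5373 0.2162]
[0.5258 0.1873]
[0.4024 0.1909]
```

>>> arm_command(
  commands=[
    [[0.5,0.5,-20],0,0.1],
    [[0.3,0.5,-25],0,0.1],
    [[0,0,-25],0,0.1],
    [[0,0,-25],0,0.1],
    [[0,0,-25],0,0.1],
    [[0,0,-25],0,0.1],
    [[0,0,-25],0,0.1],
    [[0,0,-25],0,0.1],
    [[0,0,-20],0,0.1],
    [[0,0,-15],0,0.1],
    [[0,0,-9],0,0.1],
    [[0,0,-4.5],0,0.1],
    [[0,0,0],0,0.1],
    [[0,0,0],0,1],
    [[0,0,0],0,1],
    [[0,0,0],0,1],
    [[0,0,0],0,1],
    [[0,0,0],0,1],
  ],
)

```text
clock: 11.15
position: [0.6143, 0.2249, 0.0047]
tool_rot: [-3.141, -0.001, 0.088]
force: [-0.5, -1.4, 7.0]
grip_width: 0.0125
finger_force: 39.2
```

>>> arm_command(
  commands=[
    [[0,0,8],0,1],
    [[0,0,17],0,1],
    [[0,0,25],0,1],
    [[0,0,25],0,1],
    [[0,0,25],0,1],
    [[0,0,25],0,1],
    [[-2,-10,25],0,1],
    [[-2,-20,15],0,1],
    [[-2,-23,10],0,1],
    [[-2,-25,0],0,1],
    [[-2,-25,0],0,1],
    [[-2,-25,0],0,1],
    [[-2,-25,0],0,1],
    [[-2,-25,0],0,1],
    [[-2,-25,0],0,1],
    [[-2,-25,0],0,1],
    [[-2,-25,0],0,1],
    [[-2,-25,0],0,1],
    [[-2,-25,0],0,1],
    [[-2,-25,0],0,1],
  ],
)

```text
clock: 13.15
position: [0.5848, -0.1055, 0.1793]
tool_rot: [3.141, 0.0, 0.087]
force: [0.3, 0.4, -2.5]
grip_width: 0.0125
finger_force: 39.4
```

>>> arm_command(
  commands=[
    [[0,-20,0],0,1],
    [[0,-10,0],0,1],
    [[0,0,0],0,1],
    [[0,0,0],0,1],
  ],
)

```text
clock: 13.55
position: [0.5856, -0.1326, 0.1789]
tool_rot: [-3.141, 0.0, 0.088]
force: [0.2, 0.3, -2.8]
grip_width: 0.0121
finger_force: 39.4
```

Run:
```python
from m import *
f=grab_frame("wrist");save(f,"w4.png");pickle.dump(f,open("f4.pkl","wb"));o=bot.observe();print(o["position"],o["tool_rot"],o["finger_force"])
for n,X in(("slot",(.586,-.1345,.083)),("slot nose",(.586+.0777,-.1345+.0068,.083)),("short",(.595,-.242,.083)),("shortfar",(.595+.0628,-.242+.0055,.083))): print(n,proj(f,X))
```

```text
[ 0.58578611 -0.13212176  0.17882698] [-3.14092391e+00 -3.08443071e-06  8.89954780e-02] 39.43653345108032
slot (np.float64(318.9321626960132), np.float64(201.73556137999148))
slot nose (np.float64(319.42137569020633), np.float64(99.56160634740996))
short (np.float64(453.41935085074124), np.float64(202.4912278145729))
shortfar (np.float64(464.40199242303265), np.float64(121.51991464896662))
```

View pics/w4.png

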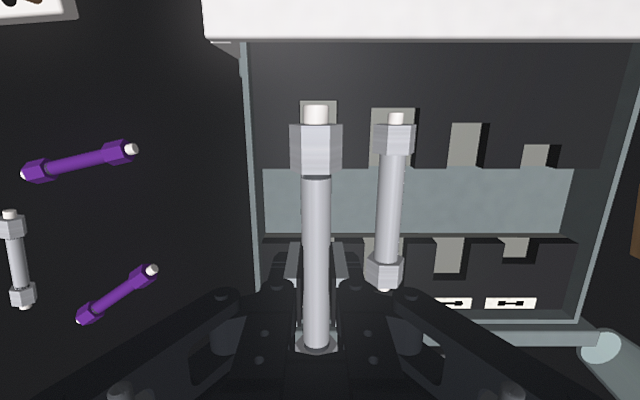

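The view shows the held column over the long cut-out. The cut-out's far end is at about (319,101), as predicted (319,100), and the short cut-out agrees too. I'll lower it.

>>> arm_command(
  commands=[
    [[0.3,-1.5,-10],0,1],
    [[0,0,-20],0,1],
    [[0,0,-20],0,1],
    [[0,0,-15],0,1],
    [[0,0,-8],0,1],
    [[0,0,-5],0,1],
    [[0,0,-2],0,1],
    [[0,0,0],0,1],
    [[0,0,0],0,1],
  ],
)

```text
clock: 14.5
position: [0.5864, -0.1348, 0.0994]
tool_rot: [3.141, -0.001, 0.088]
force: [0.4, 0.2, -3.0]
grip_width: 0.0119
finger_force: 39.4
```

>>> arm_command(
  commands=[
    [[0,0,-3],0,1],
    [[0,0,-3],0,1],
    [[0,0,-2],0,1],
    [[0,0,-1.5],0,1],
    [[0,0,0],0,1],
    [[0,0,0],0,1],
  ],
)

```text
clock: 15.1
position: [0.5861, -0.1348, 0.0893]
tool_rot: [-3.142, 0.0, 0.088]
force: [0.0, -0.3, -2.6]
grip_width: 0.012
finger_force: 39.4
```

>>> arm_command(
  commands=[
    [[0,0,-1],0,1],
    [[0,0,-1],0,1],
    [[0,0,0],0,1],
  ],
)

```text
clock: 15.4
position: [0.5865, -0.1348, 0.0877]
tool_rot: [3.142, -0.001, 0.088]
force: [0.1, 0.4, 3.0]
grip_width: 0.0119
finger_force: 40.0
```

>>> arm_command(
  commands=[
    [[0,0,-1],0,1],
    [[0,0,-1],0,1],
    [[0,0,0],0,1],
  ],
)

```text
clock: 15.7
position: [0.5882, -0.1347, 0.0874]
tool_rot: [3.141, -0.005, 0.088]
force: [-0.5, 3.8, 26.8]
grip_width: 0.0121
finger_force: 42.4
```

Contact came exactly at the predicted height, so the column is on the cut-out floor. I'll unload, release and go up.

>>> arm_command(
  commands=[
    [[0,0,1],0,1],
    [[0,0,1],0,1],
    [[0,0,0],0,0.7],
    [[0,0,0],0,0.4],
    [[0,0,0],0,0.25],
    [[0,0,0],0,0.25],
    [[0,0,8],0,0.25],
    [[0,0,15],0,0.25],
    [[0,0,20],0,0.25],
    [[0,0,25],0,0.25],
    [[0,5,25],0,0.25],
    [[-3,15,20],0,0.25],
    [[-6,20,0],0,0.25],
    [[-7,20,0],0,0.25],
  ],
)

```text
clock: 17.1
position: [0.5703, -0.0743, 0.2023]
tool_rot: [3.141, -0.002, 0.087]
force: [0.9, 0.1, -0.1]
grip_width: 0.032
finger_force: 0.0
```

Run:
```python
from m import *
f=grab_frame("scene");cv2.imwrite("pics/s5.png",cv2.cvtColor(cv2.resize(f["image"][150:290,190:410],(800,509),interpolation=cv2.INTER_CUBIC),cv2.COLOR_RGB2BGR))
o=bot.observe();print(o["position"],o["grip_width"])
```

```text
[ 0.5693796  -0.0706084   0.20177646] 0.032181409305668596
```

View pics/s5.png

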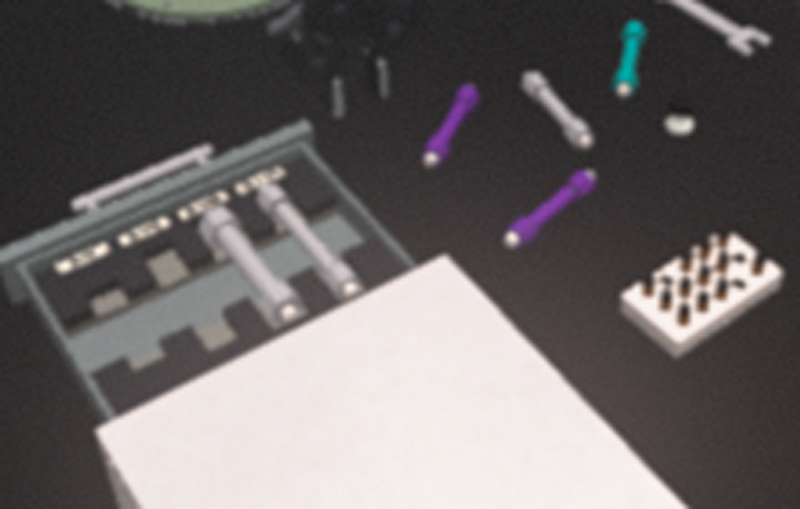

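The long column is seated in the leftmost cut-out. Next is the short one.

>>> arm_command(
  commands=[
    [[-7.5,18.7,0],-0.0086,0.1],
    [[-7.5,18.7,0],-0.0086,0.1],
    [[-7.5,18.7,0],-0.0086,0.1],
    [[-7.5,18.7,0],-0.0086,0.1],
    [[-7.5,18.7,0],-0.0086,0.1],
    [[-7.5,18.7,0],-0.0086,0.1],
    [[-7.5,18.7,0],-0.0086,0.1],
    [[-7.5,18.7,0],-0.0086,0.1],
    [[-7.5,18.7,0],-0.0086,0.1],
    [[-7.5,18.7,0],-0.0086,0.1],
    [[-7.5,18.7,0],-0.0086,0.1],
    [[-7.5,18.7,-10],-0.0086,0.1],
    [[-7.5,18.7,-20],-0.0086,0.1],
    [[-7.5,18.7,-25],-0.0086,0.1],
    [[0,0,-25],0,0.1],
    [[0,0,-25],0,0.1],
    [[0,0,0],0,0.1],
    [[0,0,0],0,0.1],
  ],
)

```text
clock: 18.95
position: [0.4655, 0.1869, 0.0963]
tool_rot: [-3.142, -0.0, -0.033]
force: [-0.5, 0.3, 0.5]
grip_width: 0.0383
finger_force: 0.0
```

Run:
```python
from m import *
f=grab_frame("wrist");save(f,"w6.png");o=bot.observe();print(o["position"],o["tool_rot"])
a=proj(f,[.4645,.19,.01]);print(a)
for t in(110,150): steel(f,(270,90,370,399),thr=t,amin=300)
```

```text
[0.46583218 0.18708759 0.09676037] [-3.14086931e+00 -1.26759641e-03 -3.28987550e-02]
(np.float64(312.481520620796), np.float64(206.85683888903299))
px [317.6 200.4] n 17115 c 461.6 186.3 size 167.2 80.1 yaw 0.4
px [312.4 199.6] n 3561 c 464.2 190.1 size 24.2 123.9 yaw -2.0
```

>>> arm_command(
  commands=[
    [[-1,2,-8],0,0.1],
    [[-0.5,1,-18],0,0.1],
    [[0,0,-20],0,0.1],
    [[0,0,-20],0,0.1],
    [[0,0,-14],0,0.1],
    [[0,0,-8],0,0.1],
    [[0,0,-4],0,0.1],
    [[0,0,0],0,0.1],
    [[0,0,0],0,1],
    [[0,0,0],0,1],
    [[0,0,0],0,1],
    [[0,0,0],0,1],
    [[0,0,0],0,1],
  ],
)

```text
clock: 20.3
position: [0.4639, 0.1903, 0.004]
tool_rot: [-3.141, -0.001, -0.032]
force: [-1.8, -0.0, 5.2]
grip_width: 0.0125
finger_force: 39.0
```

>>> arm_command(
  commands=[
    [[0,0,8],0,1],
    [[0,0,17],0,1],
    [[0,0,25],0,1],
    [[0,0,25],0,1],
    [[0,0,25],0,1],
    [[0,-5,25],0,1],
    [[3,-15,25],0.01,1],
    [[8,-22,15],0.01,1],
    [[8,-25,10],0.01,1],
    [[8,-25,0],0.01,1],
    [[8,-25,0],0.01,1],
    [[8,-25,0],0.01,1],
    [[8,-25,0],0.01,1],
    [[8,-25,0],0.01,1],
    [[8,-25,0],0.01,1],
    [[8,-25,0],0.01,1],
    [[8,-25,0],0.01,1],
    [[8,-25,0],0.01,1],
    [[8,-25,0],0,1],
    [[8,-25,0],0,1],
  ],
)

```text
clock: 22.3
position: [0.5706, -0.153, 0.1791]
tool_rot: [-3.142, -0.0, 0.087]
force: [-0.1, 1.1, -1.8]
grip_width: 0.0123
finger_force: 39.3
```

>>> arm_command(
  commands=[
    [[8,-25,0],0,1],
    [[8,-25,0],0,1],
    [[8,-25,0],0,1],
    [[4,-15,0],0,1],
    [[0,0,0],0,1],
    [[0,0,0],0,1],
    [[0,0,0],0,1],
  ],
)

```text
clock: 23.0
position: [0.5986, -0.2407, 0.1784]
tool_rot: [-3.141, -0.0, 0.089]
force: [-0.5, 1.0, -1.8]
grip_width: 0.0118
finger_force: 39.3
```

Run:
```python
from m import *
f=grab_frame("wrist");save(f,"w7.png");o=bot.observe();print(o["position"],o["tool_rot"],o["finger_force"])
print(proj(f,(.595,-.242,.083)),proj(f,(.595+.0628,-.242+.0055,.083)))
```

```text
[ 0.59863552 -0.2407101   0.17846113] [-3.14100520e+00 -5.83141532e-05  8.88040275e-02] 39.301650524139404
(np.float64(317.7559300869251), np.float64(206.44038548803377)) (np.float64(318.08273666674387), np.float64(126.01535857989865))
```

View pics/w7.png

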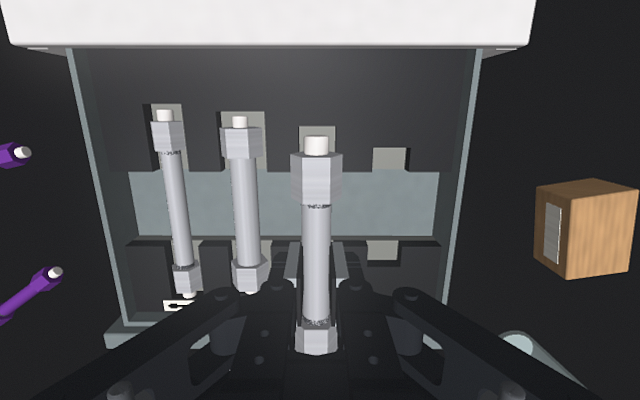

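The view shows the short column over its cut-out. The cut-out's far end is at (317,126), matching the prediction. The long and wide columns are both seated. I'll shift by (-4, -1.3) mm and lower.

>>> arm_command(
  commands=[
    [[-2,-1,-10],0,1],
    [[-2,-0.3,-20],0,1],
    [[0,0,-20],0,1],
    [[0,0,-15],0,1],
    [[0,0,-8],0,1],
    [[0,0,-6],0,1],
    [[0,0,-3],0,1],
    [[0,0,-3],0,1],
    [[0,0,-2],0,1],
    [[0,0,0],0,1],
    [[0,0,0],0,1],
  ],
)

```text
clock: 24.15
position: [0.5947, -0.2433, 0.0916]
tool_rot: [3.141, -0.0, 0.088]
force: [0.1, 0.0, -1.7]
grip_width: 0.0121
finger_force: 39.3
```

>>> arm_command(
  commands=[
    [[0,0,-1],0,1],
    [[0,0,-1],0,1],
    [[0,0,0],0,1],
  ],
)

```text
clock: 24.45
position: [0.5945, -0.2432, 0.0892]
tool_rot: [-3.141, 0.0, 0.088]
force: [-0.3, 0.1, -1.5]
grip_width: 0.0123
finger_force: 39.3
```

>>> arm_command(
  commands=[
    [[0,0.5,-1],0,1],
    [[0,0,-1],0,1],
    [[0,0,0],0,1],
    [[0,0,0],0,1],
  ],
)

```text
clock: 24.85
position: [0.5946, -0.2427, 0.0872]
tool_rot: [-3.142, 0.0, 0.088]
force: [-0.4, -0.1, -1.9]
grip_width: 0.0123
finger_force: 39.4
```

>>> arm_command(
  commands=[
    [[0,0,-0.7],0,1],
    [[0,0,0],0,1],
    [[0,0,0],0,1],
  ],
)

```text
clock: 25.15
position: [0.5949, -0.2428, 0.087]
tool_rot: [3.141, -0.001, 0.088]
force: [-0.8, 1.4, 5.6]
grip_width: 0.012
finger_force: 40.1
```

Seated. I'll release, rise, and go in front of the handle with the fingers closed.

>>> arm_command(
  commands=[
    [[0,0,0.5],0,1],
    [[0,0,0],0,0.7],
    [[0,0,0],0,0.4],
    [[0,0,0],0,0.25],
    [[0,0,0],0,0.25],
    [[0,0,8],0,0.25],
    [[0,0,15],0,0.25],
    [[0,0,20],0,0.25],
    [[0,0,25],0,0.25],
    [[-5,0,20],0,0.25],
    [[-15,1,5],0,0.25],
    [[-22,2,0],0,0.6],
    [[-22,2,0],0,1],
    [[-22,2,0],0,1],
    [[-22,2,0],0,1],
    [[-22,2,0],0,1],
    [[-22,2,0],0,1],
    [[-22,2,0],0,1],
    [[-18,0,0],0,1],
    [[0,0,0],0,1],
  ],
)

```text
clock: 27.15
position: [0.401, -0.2281, 0.1814]
tool_rot: [3.142, -0.001, 0.086]
force: [0.3, 0.4, 0.0]
grip_width: -0.0
finger_force: 0.0
```

Run:
```python
from m import *
f=grab_frame("scene");cv2.imwrite("pics/s8.png",cv2.cvtColor(cv2.resize(f["image"][150:290,190:410],(800,509),interpolation=cv2.INTER_CUBIC),cv2.COLOR_RGB2BGR))
o=bot.observe();print(o["position"],o["grip_width"])
g=fs["scene"]
for s in((.4485,-.2284,.095),(.595,-.242,.093),(.586,-.1345,.093)): print(proj(f,s))
```

```text
[ 0.40242209 -0.22805233  0.18134415] 0.00017693119093248832
(np.float64(228.85997730295912), np.float64(198.37398891957866))
(np.float64(241.46095809519497), np.float64(230.2456333103785))
(np.float64(274.2417193041505), np.float64(214.98793177183052))
```

View pics/s8.png

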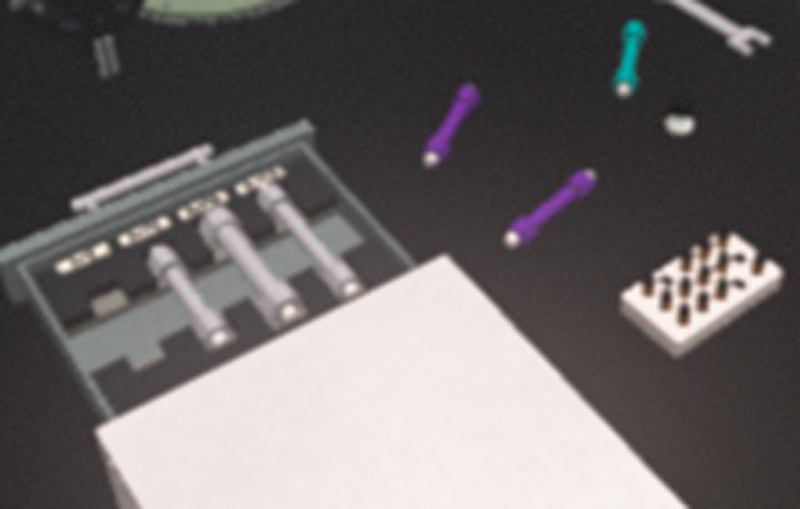

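All three columns are in their cut-outs. Now I'll lower in front of the handle and push.

>>> arm_command(
  commands=[
    [[0,0,-15],0,1],
    [[0,0,-22],0,1],
    [[0,0,-25],0,1],
    [[0,0,-22],0,1],
    [[0,0,-12],0,1],
    [[0,0,-6],0,1],
    [[0,0,0],0,1],
    [[7,0.6,0],0,1],
    [[7,0.6,0],0,1],
    [[4,0.3,0],0,1],
    [[4,0.3,0],0,1],
    [[3,0.3,0],0,1],
    [[3,0.3,0],0,1],
    [[3,0.3,0],0,1],
    [[3,0.3,0],0,1],
    [[4,0.35,0],0,1],
    [[5,0.4,0],0,1],
    [[5,0.4,0],0,1],
    [[5,0.4,0],0,1],
  ],
)

```text
clock: 29.1
position: [0.456, -0.2231, 0.0781]
tool_rot: [-3.141, 0.0, 0.088]
force: [-1.4, -0.0, 1.4]
grip_width: 0.0004
finger_force: 0.9
```

>>> arm_command(
  commands=[
    [[6,0.5,0],0,1],
    [[8,0.7,0],0,1],
    [[9,0.8,0],0,1],
    [[9,0.8,0],0,1],
    [[9,0.8,0],0,1],
    [[9,0.8,0],0,1],
    [[9,0.8,0],0,1],
    [[9,0.8,0],0,1],
    [[9,0.8,0],0,1],
    [[9,0.8,0],0,1],
    [[9,0.8,0],0,1],
    [[9,0.8,0],0,1],
    [[9,0.8,0],0,1],
    [[9,0.8,0],0,1],
    [[9,0.8,0],0,1],
    [[9,0.8,0],0,1],
    [[6,0.5,0],0,1],
    [[5,0.4,0],0,1],
    [[4,0.35,0],0,1],
    [[3,0.3,0],0,1],
  ],
)

```text
clock: 31.1
position: [0.6138, -0.2092, 0.078]
tool_rot: [-3.142, 0.0, 0.088]
force: [-2.3, 0.1, 1.5]
grip_width: -0.0002
finger_force: 0.8
```

>>> arm_command(
  commands=[
    [[3,0.3,0],0,1],
    [[3,0.3,0],0,1],
    [[3,0.3,0],0,1],
    [[3,0.3,0],0,1],
    [[3,0.3,0],0,1],
    [[2,0.2,0],0,1],
    [[0,0,0],0,1],
  ],
)

```text
clock: 31.8
position: [0.631, -0.2075, 0.0781]
tool_rot: [3.142, -0.001, 0.088]
force: [0.1, 0.5, -1.0]
grip_width: 0.0002
finger_force: 0.0
```

>>> arm_command(
  commands=[
    [[1.5,0.1,0],0,1],
    [[1.5,0.1,0],0,1],
    [[1.5,0.1,0],0,1],
    [[0,0,0],0,1],
  ],
)

```text
clock: 32.2
position: [0.6354, -0.2072, 0.0781]
tool_rot: [3.142, -0.0, 0.088]
force: [-1.1, 0.3, 0.3]
grip_width: -0.0001
finger_force: 0.0
```

>>> arm_command(
  commands=[
    [[1,0.1,0],0,1],
    [[1,0.1,0],0,1],
    [[0,0,0],0,1],
  ],
)

```text
clock: 32.5
position: [0.636, -0.2072, 0.078]
tool_rot: [-3.141, 0.002, 0.087]
force: [-9.0, 0.4, 5.1]
grip_width: -0.0003
finger_force: 4.5
```

The stop came at exactly the predicted x. One more light press to be sure, then I'll retreat and check.

>>> arm_command(
  commands=[
    [[1,0.1,0],0,1],
    [[0,0,0],0,1],
    [[-4,-0.3,0],0,1],
    [[-12,-1,0],0,1],
    [[-20,0,0],0,1],
    [[-15,0,10],0,1],
    [[0,0,20],0,1],
    [[0,0,25],0,1],
    [[0,0,25],0,1],
    [[-10,0,25],0,1],
    [[-10,20,15],0,1],
    [[0,25,0],0,1],
    [[0,25,0],0,1],
    [[0,25,0],0,1],
    [[0,0,0],0,1],
    [[0,0,0],0,1],
  ],
)

```text
clock: 34.1
position: [0.5673, -0.113, 0.1983]
tool_rot: [3.141, -0.001, 0.089]
force: [-0.1, -1.2, 0.6]
grip_width: 0.0001
finger_force: 0.0
```

Run:
```python
from m import *
f=grab_frame("scene");g=grab_frame("side")
im=np.hstack([cv2.resize(f["image"][150:290,190:410],(400,255)),cv2.resize(g["image"][80:220,190:410],(400,255))])
cv2.imwrite("pics/s9.png",cv2.cvtColor(im,cv2.COLOR_RGB2BGR))
o=bot.observe();print(o["clock"],o["position"],o["force"])
for X in((.6527,-.2106,.095),(.6453-.0,-.126,.095)):print(proj(f,X))
```

```text
34.2 [ 0.56713963 -0.11416247  0.19823416] [-0.11256548  0.52249763  0.83879958]
(np.float64(259.28026024238795), np.float64(238.7896939147248))
(np.float64(285.33201715012996), np.float64(226.0072713432745))
```

View pics/s9.png

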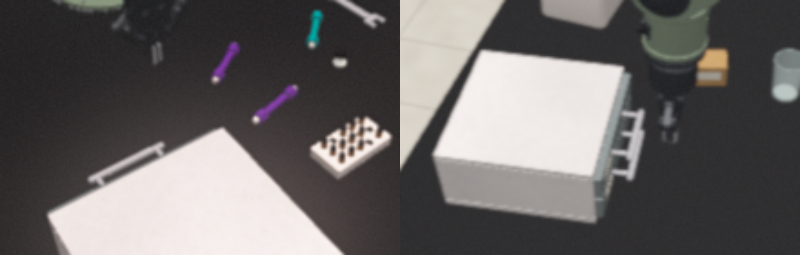

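The drawer is shut: its face is flush and the top handle lines up with the lower one. The handle travelled the full 205 mm. Everything else on the bench looks untouched, so I'm handing in.

```bash
python3 -c "
from workcell import ticket
print(ticket.job_done())"
```

```text
the job is handed in; nothing more can be done
None
```

Both loose columns lie in their own cut-outs, the drawer is pushed fully shut, nothing else on the bench was moved, and the job was handed in at about 34 s of the 72 s allowed.

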